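# Lock the open filter-hatch fastener on the studio's dust cleaner

## Robot

A 7-joint arm with a two-finger parallel gripper is mounted at the origin on the work surface. World frame = base frame: x ahead of the robot, y to its left, z up, the work surface at z = 0. Lengths are in m, angles in degrees, forces in N, time in s.
With the tool pointing down it reaches from about 0.35 to 0.9 m from the base axis. Payload 8.1 kg.
Tool frame: the origin (TCP) lies between the finger pads, 19 mm behind the fingertips; this is the grasp point; z points along the fingers, y is the line along which they close (so a half turn about z gives the same grasp; the last joint's range is limited). The gripper opens to 92 mm and grips with 3 to 60 N. Pads are 19 mm wide; open, the fingers measure 130 mm over their backs; the gripper's body (75 mm by 190 mm) begins 47 mm behind the grasp point.
Start: joints at [62.418, 24.895, 1.432, 90.138, -0.665, 64.973, -4.303], TCP at [0.231, -0.581, 0.246] pointing down, gripper open.
Joint ranges: [-149.89, 149.89], [-25.12, 119.58], [-72.63, 75.52], [4.76, 147.25], [-75.54, 255.54], [6.69, 114.76], [-157.13, 157.13]. Speed limits (degrees/s): [127.2, 127.2, 172.46, 172.46, 180, 180, 180].

## Interface

Orientations are given as [roll, pitch, yaw] about the fixed x, y, z axes, in that order (R = Rz(yaw) Ry(pitch) Rx(roll)).
In Python, from bench import ctrl, camera, camera_model, job, sensors gives the robot as it stands. Calls block until the motion is done:
- ctrl.move_to(position, orientation): joint-space move of the TCP to a pose.
- ctrl.servo_line(position, orientation=None, rate=0.15, until_force=None): straight line of the TCP; orientation=None keeps the orientation; rate is the mean speed in m/s. With until_force (N) it stops when the force on the tool has changed by that much, and returns True; else False.
- ctrl.goto_joints(angles): joint-space move.
- ctrl.let_go() and ctrl.gripper_close(): open the fingers fully, or close them until they stop; the grip force is fixed at half the most.
- ctrl.pause(seconds).
- ctrl.ik(position, orientation): joint angles nearest the present ones, or None.
- camera(name): name is "scene" or "top"; returns the picture (400x640x3 uint8, blue, green, red); there is no depth.
- camera_model(name): a dict with "intrinsics" (3x3 intrinsics, pixels), "camera_from_world" (4x4, takes a point from world to camera coordinates). Camera axes: x right, y down, z forward; pixel columns grow to the right and rows downward; lengths in m; the calibration is good to about 2 mm. A picture is of the moment at which its call begins. camera_model takes no time and is no camera call.
A pose or a line that the arm cannot do raises ctrl.IKError and nothing moves.
- job.job_done(): hands the job in; it is judged then, once.
Readings, each from a call of its own:
- sensors.current_clock(): time.
- sensors.current_joints(): joint angles.
- sensors.current_qd(): joint speeds.
- sensors.current_tau(): joint torques, N m.
- sensors.current_ee_pos(): TCP position.
- sensors.current_tool_rot(): TCP orientation.
- sensors.current_wrist_force(): force on the tool from outside, world axes, zero at the start.
- sensors.current_wrist_torque(): the same for the moment, N m.
- sensors.current_width(): finger opening in m.
- sensors.current_gripper_force(): force on a finger pad.
Only numpy, scipy, OpenCV 4.12 (cv2) and the standard library are available. Lean on these libraries where they do the work, as an engineer would, in place of code of your own. Each camera call takes 0.05 s, during which the arm holds its last target. There are 200 camera calls.

## Task

The filter hatch on top of the grey clay-dust cleaner is held by three black wing-shaped quarter-turn fasteners in a row along its edge nearest the robot. Two are locked, their wings pointing across that edge; the third was left open, its wing lying roughly along the edge. Turn the open one clockwise (seen from above) until it snaps into its locked detent, its wing parallel to the others, leave the other two locked, and let go.

Things in the scene. Friction and masses are not known exactly. Their poses are not given: they have to be found in the camera images.
- open_wing (a joint): Angle of the open fastener, clockwise seen from above: 0 = open, wing along the hatch's edge; 1.571 = locked, at a hard stop. Starts at 0.15 to 0.35. Turns in place at fixed height against a spring (0.25 N m at most), which eases at about 1.15; let go beyond 1.3 it snaps on to the stop by itself and is held there; let go short of 1.0 it springs back to 0.4.
- open_wing_grip (a point): On the open wing's upright turning axis, 12 mm below its top and 36 mm above the hatch (hatch top is 104 mm above the table): a good TCP height. Turns with the wing. Black upright bar, 50 mm long (point's y), 14 mm thick (x), z up, on a steel disc 52 mm wide, 6 mm high; a steel rivet in the middle of its top.
- shut_a (a joint): Angle of one locked fastener, same make; 1.571 = locked, where it starts and must stay. The three stand in a row in any order, axes 100 mm apart, 60 mm in from the cleaner's edge nearest the robot (cleaner 220 x 320 mm, 100 mm high).
- shut_b (a joint): Angle of the other locked fastener, same make; 1.571 = locked, where it starts and must stay. A small speed knob, 44 mm high, on the cleaner's top beyond the hatch has no part in this.

How it is judged:
By the outcome, as a careful person would: the job done as asked, in the order asked, and still so for the second after the job is handed in, with the robot touching nothing.
It also fails if it takes over 32 s, if anything falls off the work surface, if the arm or the gripper's body presses on something with over 40 N, if the wrist force passes 120 N, or if a joint passes its speed limit or range.

## Working session

There is one attempt and no reset: what is moved stays moved. The work goes in short steps, each a Python script; the robot and the scene stay as the last script left them, time stands still between calls to the robot, and variables do not carry over. Pictures are saved under pics/ and viewed, at most 10 in all, crops included, and the job is handed in when it is done.

```bash
mkdir -p pics; ls; python3 - <<'E'
from bench import ctrl, camera, camera_model, job, sensors
import cv2, numpy as np
for n in("top","scene"):
    cv2.imwrite(f"pics/{n}0.png",camera(n)); m=camera_model(n)
    print(n,np.round(m["intrinsics"],1).tolist(),np.round(m["camera_from_world"],3).tolist())
print(sensors.current_clock(), sensors.current_tool_rot())
E
```

```text
pics
top [[369.4, 0.0, 323.9], [0.0, 369.4, 194.4], [0.0, 0.0, 1.0]] [[0.028, -1.0, 0.014, 0.031], [-0.991, -0.03, -0.128, 0.552], [0.128, -0.011, -0.992, 0.758], [0.0, 0.0, 0.0, 1.0]]
scene [[442.0, 0.0, 323.6], [0.0, 442.0, 191.8], [0.0, 0.0, 1.0]] [[-0.284, 0.959, 0.004, 0.123], [0.598, 0.181, -0.781, -0.208], [-0.749, -0.219, -0.625, 1.239], [0.0, 0.0, 0.0, 1.0]]
0.1 [-1.79919308e+02  7.08752871e-03  2.16974682e+01]
```

View pics/top0.png

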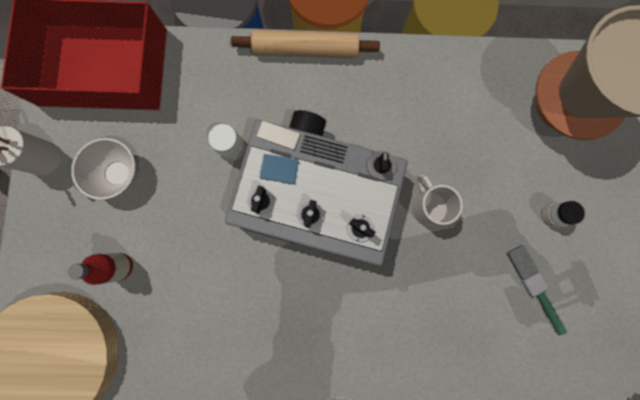

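View pics/scene0.png

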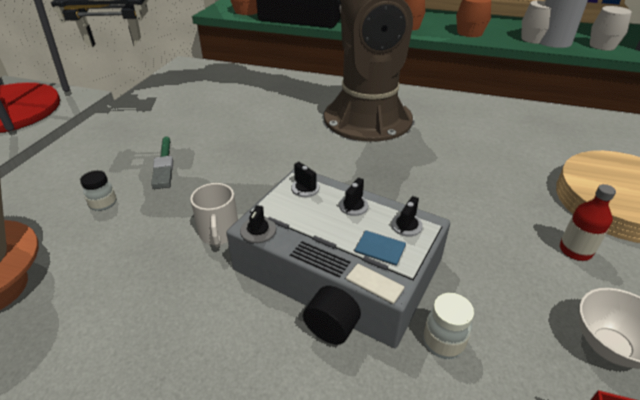

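The top view shows three fasteners at about (260,199), (311,213) and (362,229). The right one (−y side) is the open one, and the knob is at (382,163). I'll enlarge this area.

```bash
cat > h.py <<'E'
import cv2, numpy as np
from bench import ctrl, camera, camera_model, job, sensors
def ray(n,px,z):
    m=camera_model(n);T=np.array(m["camera_from_world"]);K=np.array(m["intrinsics"])
    c=-T[:3,:3].T@T[:3,3]; d=T[:3,:3].T@np.linalg.solve(K,[*px,1])
    return c+d*(z-c[2])/d[2]
def proj(n,p):
    m=camera_model(n);T=np.array(m["camera_from_world"]);K=np.array(m["intrinsics"])
    q=K@(T[:3,:3]@np.array(p)+T[:3,3]); return q[:2]/q[2]
E
python3 - <<'E'
from h import *
a=cv2.imread("pics/top0.png")[180:250,230:400]; b=cv2.imread("pics/scene0.png")[150:245,270:440]
f=lambda i:cv2.resize(i,None,fx=4.5,fy=4.5,interpolation=cv2.INTER_CUBIC)
cv2.imwrite("pics/crop.png",np.clip(f(a)*1.0,0,255)); cv2.imwrite("pics/crop2.png",f(b))
for p in((260,199),(311,213),(362,229)): print(ray("top",p,.13).round(3))
E
```

```text
[0.526 0.168 0.13 ]
[0.503 0.071 0.13 ]
[ 0.475 -0.025  0.13 ][ WARN:0@0.179] global loadsave.cpp:1063 imwrite_ Unsupported depth image for selected encoder is fallbacked to CV_8U.
```

View pics/crop.png

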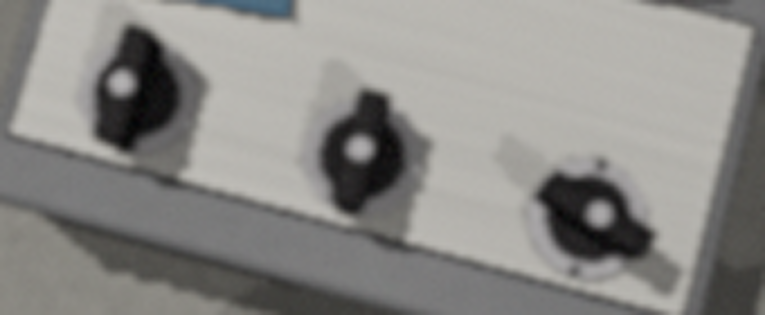

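View pics/crop2.png

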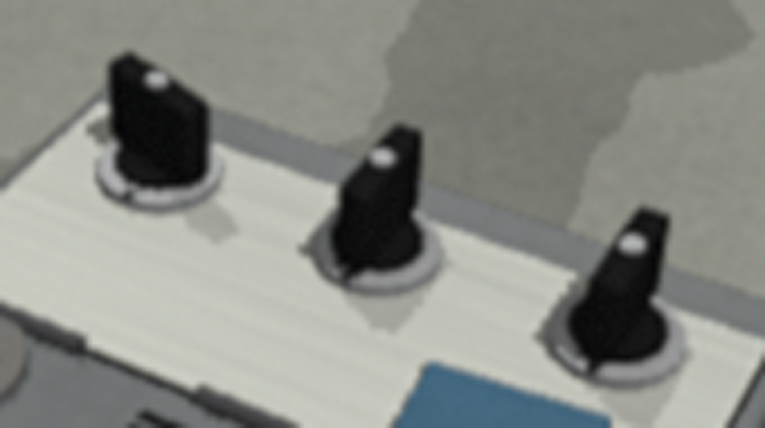

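```bash
python3 - <<'E'
from h import *
T=[(257.3,198.7),(310,212.9),(363.3,227.6)];S=[(304.9,167.8),(355.1,185.1),(410.4,204.2)][::-1]
S=[(410.4,204.2),(355.1,185.1),(304.9,167.8)]
P=[]
for t,s in zip(T,S):
    a=ray("top",t,.152);b=ray("scene",s,.152);P.append((a+b)/2);print(a.round(4),b.round(4))
P=np.array(P);d=P[2]-P[0];print(np.linalg.norm(np.diff(P,axis=0),axis=1))
row=np.degrees(np.arctan2(d[1],d[0]));print("row",row)
# wing ends, top
f=lambda c:ray("top",(230+c[0]/4.5,180+c[1]/4.5),.152)
w=f((640,237))-f((560,181));print("wing",np.degrees(np.arctan2(w[1],w[0])))
w=f((345,205))-f((375,95));print("lockedwing",np.degrees(np.arctan2(w[1],w[0])))
E
```

```text
[0.5241 0.1692 0.152 ] [0.5267 0.1726 0.152 ]
[0.501  0.0725 0.152 ] [0.5036 0.0758 0.152 ]
[ 0.4772 -0.0248  0.152 ] [ 0.4804 -0.0216  0.152 ]
[0.09945971 0.10010361]
row -103.49341319094395
wing -123.49496268277639
lockedwing 166.6461039360907
```

```bash
python3 - <<'E'
from h import *
o=[180,0,59]
ctrl.move_to([.4790,-.0230,.23],o)
print(sensors.current_clock(),sensors.current_joints(),sensors.current_ee_pos(),sensors.current_tool_rot())
print(ctrl.servo_line([.4790,-.0230,.142],rate=.06,until_force=8), sensors.current_ee_pos(),sensors.current_wrist_force(),sensors.current_clock())
b=camera("scene")[110:260,230:470]; t=camera("top")[150:270,230:430]
cv2.imwrite("pics/s1.png",cv2.resize(b,None,fx=3,fy=3,interpolation=cv2.INTER_CUBIC))
E
```

```text
2.2833 [ 21.73220255  15.27590916 -30.62768411 109.04136663   9.11891024
  58.07197696 -43.98372735] [ 0.47914806 -0.02426601  0.22990168] [1.79997989e+02 1.93839585e-02 5.88696817e+01]
False [ 0.4792458  -0.02297618  0.14232844] [-0.2149992 -0.1293715  0.3438019] 3.9
```

View pics/s1.png

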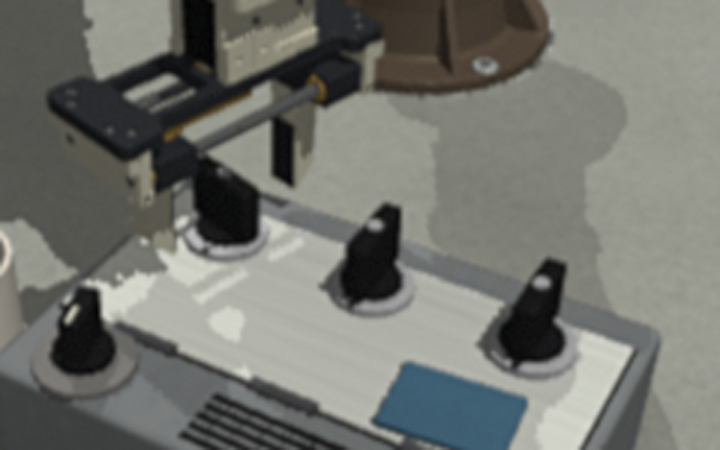

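The open wing, at about (228,205) in the crop, stands between the two open fingers, and the pads face its flats. Next I close the gripper.

```bash
python3 - <<'E'
from h import *
ctrl.gripper_close()
print(sensors.current_width(),sensors.current_gripper_force(),sensors.current_wrist_force(),sensors.current_wrist_torque(),sensors.current_ee_pos(),sensors.current_tool_rot(),sensors.current_clock())
E
```

```text
0.01398668492929154 29.996802806854248 [-1.80502447  0.99683958  1.10309658] [0.20411147 0.37620692 0.05010056] [ 0.47874378 -0.02286696  0.14200995] [-1.79976923e+02  1.12490111e-02  5.90100398e+01] 5.1833
```

```bash
python3 - <<'E'
from h import *
q0=np.array(sensors.current_joints())
for d in (15,30,45,58,66,72):
    q=q0.copy();q[6]+=d;ctrl.goto_joints(q)
    f=np.array(sensors.current_wrist_force())
    print(d,np.round(sensors.current_tool_rot(),1),f.round(1),np.round(sensors.current_wrist_torque(),2),np.round(sensors.current_ee_pos(),4),round(sensors.current_width(),4),sensors.current_clock())
    if np.linalg.norm(f)>25: break
E
```

```text
15 [-180.     0.    73.8] [-1.3  0.7  0.9] [ 0.04  0.14 -0.04] [ 0.4787 -0.0228  0.142 ] 0.0139 5.5417
30 [-180.    -0.    88.6] [-1.1  2.2  0.3] [ 0.47  0.17 -0.88] [ 0.4787 -0.0227  0.142 ] 0.0169 5.9
45 [-180.    -0.   103.5] [-0.2  1.3 -1.6] [ 0.34  0.02 -1.49] [ 0.4786 -0.0231  0.1419] 0.0231 6.2583
58 [-179.9    0.   116.6] [ 0.5 -0.7 -6.3] [-0.21 -0.25 -0.73] [ 0.4784 -0.0234  0.1416] 0.0318 6.5917
66 [-1.800e+02 -1.000e-01  1.241e+02] [ 0.1  2.7 -7.7] [ 0.52 -0.14 -6.59] [ 0.4785 -0.0235  0.1417] 0.0339 6.85
72 [-179.9    0.   130.6] [-3.3 -0.8  6.2] [-0.76  0.99 -3.34] [ 0.4785 -0.0236  0.1427] 0.0439 7.1
```

I got joint 7's sign wrong: it turned the gripper counter-clockwise and the pads slipped round the wing at its open stop. I'll let go, turn back and look at the wing.

```bash
python3 - <<'E'
from h import *
ctrl.let_go()
q=np.array(sensors.current_joints());q[6]-=sensors.current_tool_rot()[2]-65;ctrl.goto_joints(q)
print(sensors.current_tool_rot(),sensors.current_ee_pos(),sensors.current_joints()[6],sensors.current_wrist_force(),sensors.current_clock())
a=camera("scene")[130:220,260:380]
cv2.imwrite("pics/s2.png",cv2.resize(a,None,fx=6,fy=6,interpolation=cv2.INTER_CUBIC))
E
```

```text
[-1.79976262e+02  1.00278329e-02  6.50893266e+01] [ 0.47874527 -0.02291646  0.14199502] -42.759477410050756 [-1.15823814 -0.05027279  0.06270478] 9.0833
```

View pics/s2.png

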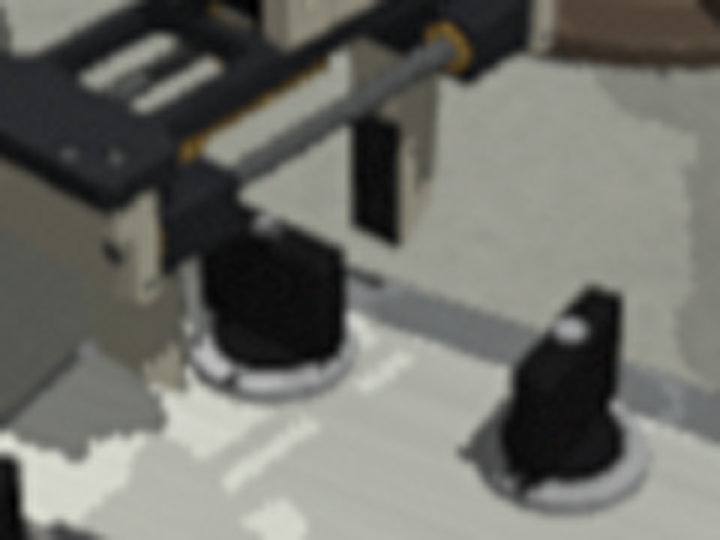

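The wing is now nearly along the edge, at about 0.1 rad, standing freely between the open fingers with its rivet at about (268,222). I'll regrip at yaw 71 and turn clockwise, which is decreasing yaw.

```bash
python3 - <<'E'
from h import *
y=lambda:sensors.current_tool_rot()[2]
q=np.array(sensors.current_joints());q[6]+=71-y();ctrl.goto_joints(q)
ctrl.gripper_close()
print(y(),sensors.current_width(),sensors.current_wrist_force().round(1),np.round(sensors.current_wrist_torque(),2),sensors.current_clock())
for t in (56,41,26,11,0,-7,-12):
    y0=y();q=np.array(sensors.current_joints());q[6]+=t-y0;ctrl.goto_joints(q)
    f=np.array(sensors.current_wrist_force());w=sensors.current_width()
    print(t,round(y(),1),f.round(1),np.round(sensors.current_wrist_torque(),2),np.round(sensors.current_ee_pos(),4),round(w,4),sensors.current_clock())
    if np.linalg.norm(f)>25 or w>.0155 or y()>y0: break
E
```

```text
70.99937483819754 0.01376505907880031 [-1.9  0.4  0.4] [-0.    0.04 -0.08] 10.5667
56 56.2 [-0.5 -0.7  1.1] [-0.    0.04  0.03] [ 0.4787 -0.0229  0.142 ] 0.0141 10.925
41 41.4 [-0.4 -0.2  0.6] [0.03 0.04 0.06] [ 0.4787 -0.0229  0.142 ] 0.0134 11.2833
26 26.4 [0.3 0.3 0.6] [0.06 0.14 0.08] [ 0.4787 -0.0229  0.142 ] 0.014 11.6417
11 11.5 [0.3 0.1 1. ] [ 0.01  0.16 -0.1 ] [ 0.4788 -0.0229  0.142 ] 0.0134 12.0
0 0.5 [-0.4  0.2  0.2] [-0.11  0.13 -0.16] [ 0.4788 -0.023   0.142 ] 0.0134 12.3
-7 -6.6 [-0.6 -0.6 -0.2] [-0.06  0.11 -0.17] [ 0.4788 -0.023   0.142 ] 0.0135 12.55
-12 -11.6 [-0.3 -0.8  0.2] [-0.08  0.08 -0.21] [ 0.4788 -0.023   0.142 ] 0.0138 12.8
```

Torque changed sign past about 1.15 rad, which matches the spring easing, so the wing is nearly at its stop. I'll release, rise and check.

```bash
python3 - <<'E'
from h import *
ctrl.let_go()
p=np.array(sensors.current_ee_pos());ctrl.servo_line([p[0],p[1],.25],rate=.08)
ctrl.pause(.3)
print(sensors.current_wrist_force(),sensors.current_ee_pos(),sensors.current_clock())
a=camera("scene")[140:250,250:450]
cv2.imwrite("pics/s3.png",cv2.resize(a,None,fx=4,fy=4,interpolation=cv2.INTER_CUBIC))
E
```

```text
[-0.00578695 -0.21954344  0.23229849] [ 0.47867532 -0.02298459  0.24984801] 15.8917
```

View pics/s3.png

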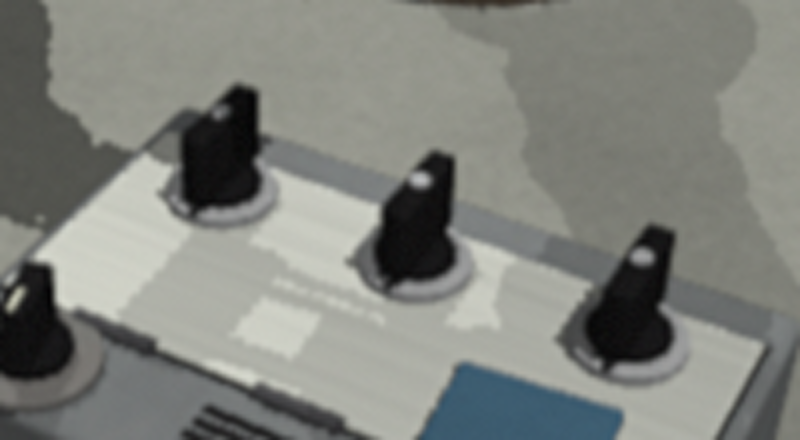

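All three wings are parallel, with rivets at about (222,112), (420,180) and (642,257). Each wing's foot meets its disc mark, and the gripper is clear.

```bash
python3 -c "
from bench import job; print(job.job_done())"
```

```text
the job is handed in; nothing more can be done
None
```

The open fastener is turned clockwise to its locked position, with its wing parallel to the other two, which stayed locked; the gripper is clear and the job was handed in at about 16 s, after one wrong-way turn (counter-clockwise, against the open stop) that I corrected.

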